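# Set a mould insert on the magnetic holding plate

## Task

Lift the bright steel mould insert out of the parts bin and lay it gently, base down, on the brass-striped magnetic holding plate, with one long side of its base snug and square against the aluminium stop rail and the whole base on the plate. Let go of it, and then turn the selector to the red mark. Leave the copper electrodes in the bin and the spray can on the bench where they are.

Things in the scene. Friction and masses are not known exactly. Their poses are not given: they have to be found in the camera images.
- insert: bright steel mould insert, about 0.4 kg, loose, standing base down in the bin: flat base 56 x 40 x 14 mm (x, y, z) with a solid rectangular core 30 x 24 mm (x, y) on the middle of its top, from 14 to 44 mm up, by which to grip it. Origin: centre of its underside; x along the base's long side, z up. Any yaw; it looks the same turned half round.
- electrode_round: copper electrode, loose in the bin: base 56 x 40 x 14 mm with an upright cylinder of 26 mm diameter, 40 mm high in all. Origin: centre of its underside. To be left alone.
- electrode_ribbed: copper electrode, loose in the bin: base 56 x 40 x 14 mm with three upright ribs over a 36 x 26 mm area, 32 mm high in all. Origin: centre of its underside. To be left alone.
- bin: green open parts bin, fixed to the bench, 200 x 250 x 45 mm outside (x, y, z), walls 4 mm, flat inner floor 4 mm above the bench. Origin: centre of its underside. It may stand to the left or the right of the robot, turned a little.
- chuck: magnetic holding plate with control box, one fixed unit 50 mm high, on the other side from the bin, turned a little. Origin: on the bench under its middle; z up. Dark steel plate with brass stripes: x -55 to +55, y -5 to +115 mm, flat top at z = 50 mm. Blue control box: x -50 to +50, y -110 to -5 mm, top at z = 50 mm; selector axis at x = 0, y = -60 mm. Its magnetic pull is not simulated.
- rail_face (a point): the middle of the stop rail's face that looks to the plate, at its foot (x = 43, y = 55, z = 50 mm in the chuck's frame). The aluminium rail, 12 mm wide and 12 mm high above the plate, runs along y over the plate's whole +x edge; the insert goes on its -x side. Axes as the chuck's.
- selector (a joint): angle of the black selector knob, 0 to 1.65 rad, growing clockwise seen from above. Four marks, a detent at each: 0, 0.55, 1.10 (red) and 1.65 rad; the others are white. It starts at or near the first or second mark; about 0.1 N m takes it over to the next. At angle a the white pointer line points (pi + 0.825 - a) counter-clockwise from the chuck's x axis.
- selector_grip (a point): on the selector's axis at gripping height, 37 mm above the control box. The knob's grip is an upright bar 42 mm long, 14 mm thick, from 12 to 44 mm above the box, lying along the pointer, on a round skirt of 22 mm radius; the point turns with the knob, its -x axis is the pointer direction
- red_mark (a point): the red mark on the control box's top (12 x 7 mm), 42.5 mm from the selector's axis, where the pointer must point
- spray_can: green spray can, 54 mm diameter, 160 mm high, standing at the far left. Origin: centre of its underside. To be left alone.
Not all that is in view belongs to the job. Of the things that look like the chuck, the larger one is meant. There is more than one size of the insert; the job needs the smaller.

How it is judged:
On the way, in this order (a step that is already met when the one before it is completed fails the run):
1. the insert is lifted clear of the bin's rim (height (world z) of insert above 0.06 m), for 0.1 s.
2. the insert lies base down and whole on the plate, long side against the stop rail, let go (x of insert in the frame of chuck between 0.0195 and 0.026 m and y of insert in the frame of chuck between 0.018 and 0.092 m and z of insert in the frame of chuck between 0.047 and 0.053 m and angle between insert's own z axis and vertical below 0.08 rad and angle between the x axis of insert and the y axis of chuck, either way round below 0.08 rad and contact force between the fingers and insert below 0.3 N and linear speed of insert below 0.02 m/s), for 0.2 s.
3. the selector stands at the red mark (value of joint selector between 0.98 and 1.22 rad), for 0.2 s.
At the end, for the whole second after the job is handed in: Insert released, still, base down on the plate (3 mm, 0.08 rad), square to the rail (0.08 rad), gap to it at most 3.5 mm, overhanging the plate's ends by at most 5 mm; selector at rest within 0.12 rad of the red mark; electrodes and can within 30 mm of their starts (all of step 2 and all of step 3 and velocity of joint selector between -0.1 and 0.1 rad/s and distance of each of electrode_round, electrode_ribbed, spray_can from where it was at the start of the episode below 0.03 m); the robot touches nothing.
It fails at once if the insert is dropped or thrown (faster than 0.5 m/s while not held) (contact force between the fingers and insert below 0.1 N and linear speed of insert above 0.5 m/s).
It fails at once if an electrode or the can is moved 30 mm or more (distance of any of electrode_round, electrode_ribbed, spray_can from where it was at the start of the episode above 0.03 m).
It also fails if it takes over 51 s, if anything falls off the work surface, if the arm or the gripper's body presses on something with over 40 N, if the wrist force passes 120 N, or if a joint passes its speed limit or range.

## Robot

A 7-joint arm with a two-finger parallel gripper is mounted at the origin on the work surface. World frame = base frame: x ahead of the robot, y to its left, z up, the work surface at z = 0. Lengths are in m, angles in rad, forces in N, time in s.
With the tool pointing down it reaches from about 0.4 to 0.875 m from the base axis. Payload 19.3 kg.
Tool frame: the origin (TCP) lies at the very end of the fingers, on their centre line; the grasp point (between the pads) lies 19 mm behind it; z points along the fingers, y is the line along which they close (so a half turn about z gives the same grasp; the last joint's range is limited). The gripper opens to 85 mm and grips with 20 to 120 N. Pads are 22 mm wide; open, the fingers measure 114 mm over their backs; the gripper's body (76 mm by 85 mm) begins 54 mm behind the grasp point. The pads swing forward as they close: fully open they stand 13 mm farther back than shut.
Start: joints at [-1.241, 0.521, -0.036, 1.599, 0.021, 1.021, -0.113], TCP at [0.243, 0.576, 0.231] pointing down, gripper open.
Joint ranges: [-2.91, 2.91], [-0.3, 2.13], [-1.5, 1.42], [0.17, 2.43], [-1.26, 4.41], [0.16, 1.93], [-2.52, 2.52]. Speed limits (rad/s): [1.89, 1.89, 2.39, 2.39, 3.01, 3.01, 3.01].

## Interface

Orientations are given as [roll, pitch, yaw] about the fixed x, y, z axes, in that order (R = Rz(yaw) Ry(pitch) Rx(roll)).
In Python, from workcell import bot gives the robot as it stands.
- The arm moves only by the tool servo_tool, never from a script. Its argument "plan" is a list of rows, each a list of 7 numbers: the finger opening in cm, from 0 to 8.54, then the shift along the tool's x, y, z in cm, then the turn, a rotation vector about the tool's x, y, z in degrees. In form: [[fingers, x, y, z, wx, wy, wz], ...]. A call has 1 to 10 rows; each row is the pose to reach, as a shift and turn from the pose commanded when the call began, along the tool's axes at that moment; what a row does not reach only later rows make up. A row lasts 1/10 s, in which the tool goes at most 50 mm and 8.59 degrees, less where a joint would pass 70% of its speed; a pose out of reach is approached as far as the arm can. A call with a gripper value outside its range is refused whole. The fingers move at their own pace and stop on an object; "force" is the grip in N (left out, the last holds). Time passes only in rows, so rows that repeat a pose let the fingers close. It gives the time, the measured TCP pose, the force, the opening and the grip force at its end, in the units of the state.
- bot.observe(): the state, without advancing time (a new reading comes with each control period).
- bot.grab_frame(name): name is "side" or "top"; returns a dict with "frame" (480x640x3 uint8, blue, green, red), "mtx" (3x3 intrinsics, pixels), "R" (3x3) and "t" (3): a world point X has camera coordinates R X + t. Camera axes: x right, y down, z forward; pixel columns grow to the right and rows downward; lengths in m; the calibration is good to about 2 mm. A picture is of the moment at which its call begins. There is no depth.
- bot.job_done(): hands the job in; it is judged then, once.
The state is a dict: "clock": time; "qpos": joint angles; "qd": joint speeds; "joint_efforts": joint torques, N m; "position": TCP position; "tool_rot": TCP orientation; "force": force on the tool from outside, world axes, zero at the start; "moment": the same for the moment, N m; "grip_width": finger opening in m; "finger_force": force on a finger pad.
Only numpy, scipy, OpenCV 4.12 (cv2) and the standard library are available. Lean on these libraries where they do the work, as an engineer would, in place of code of your own. Each camera call takes 0.05 s, during which the arm holds its last target. There are 200 camera calls.

## Working session

There is one attempt and no reset: what is moved stays moved. The work goes in short steps, Python scripts to look and compute and a tool call to move; the robot and the scene stay as the last step left them, time stands still between calls to the robot, and variables do not carry over. Pictures are saved under pics/ and viewed, at most 10 in all, crops included, and the job is handed in when it is done.

Besides the shell and the picture viewer there is one more tool, called after ">>>" as name(argument=value, ...) on one line, values as JSON. servo_tool: Moves the arm, as the interface text tells. Its arguments: {"type":"object","properties":{"plan":{"type":"array","items":{"type":"array","items":{"type":"number"}}},"force":{"type":"number"}},"required":["plan"]}

```bash
mkdir -p pics; ls
python3 - <<'E'
from workcell import bot
import cv2,numpy as np
s=bot.observe();print(s['clock'],s['position'],s['tool_rot'],s['grip_width'])
for n in('top','side'):
    f=bot.grab_frame(n);cv2.imwrite(f'pics/{n}0.png',f['frame']);np.savez(f'{n}.npz',**{k:f[k] for k in('mtx','R','t')})
    print(n,f['mtx'].tolist(),f['R'].tolist(),f['t'])
E
```

```text
pics
0.0 [0.24319356 0.5753943  0.23072802] [-3.14047932e+00  8.54586388e-05  2.74175402e+00] 0.08501791214661127
top [[502.890875056511, 0.0, 316.7997239180415], [0.0, 502.890875056511, 242.2813204604839], [0.0, 0.0, 1.0]] [[-0.008705047988781883, -0.9999555372315899, -0.0036256998489651443], [-0.9912311435369487, 0.00910707817659683, -0.13182519186224598], [0.13185235008123908, 0.002446361986120239, -0.9912663482087378]] [0.08461495 0.53070324 0.93982668]
side [[456.5532978783978, 0.0, 319.9741664358409], [0.0, 456.5532978783978, 238.87608711861137], [0.0, 0.0, 1.0]] [[0.9087756021791324, -0.4168982143732571, 0.01796618313233382], [-0.29404106541439834, -0.670326994891384, -0.6813233973450875], [0.2960857253126537, 0.6138872850713527, -0.7317620135630183]] [-0.46950018  0.26092681  0.79192307]
```

View pics/top0.png

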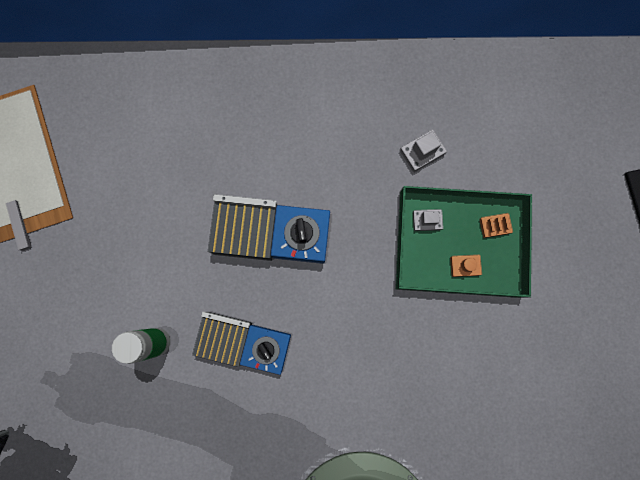

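View pics/side0.png

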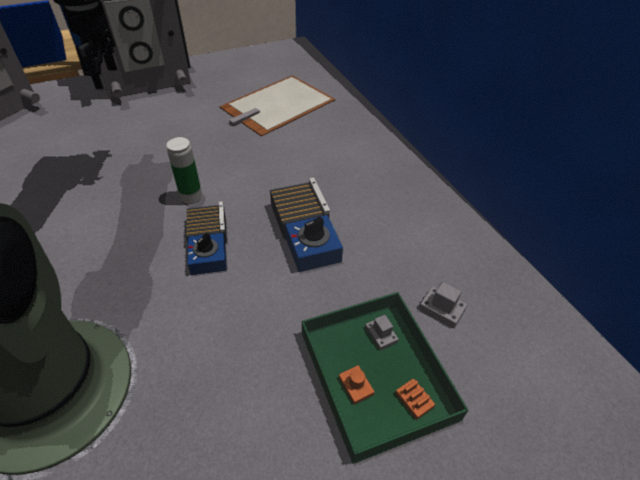

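The top view shows the larger chuck at about (270,230), with the rail on its far side and the knob at (302,231). The insert is in the bin at (428,220), and the bigger look-alike lies outside at (424,150). The side view agrees: insert (382,330), chuck (305,225).

Run:
```python
import cv2,numpy as np
t=cv2.imread('pics/top0.png');s=cv2.imread('pics/side0.png')
z=lambda im,x,y,w,h,k:cv2.resize(im[y:y+h,x:x+w],None,fx=k,fy=k,interpolation=cv2.INTER_CUBIC)
cv2.imwrite('pics/chuck.png',z(t,205,188,130,85,6))
a=z(t,405,200,50,40,8);b=z(s,360,310,50,40,8);c=z(s,265,175,80,100,5)
o=np.zeros((600,800,3),np.uint8)
a=cv2.resize(a,(400,320));o[:320,:400]=a;o[:320,400:]=cv2.resize(b,(400,320))
d=z(s,265,175,80,56,5);o[320:600,:400]=d;o[320:600,400:]=z(s,265,219,80,56,5)
cv2.imwrite('pics/comp.png',o)
```

```text
(no output)
```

View pics/chuck.png

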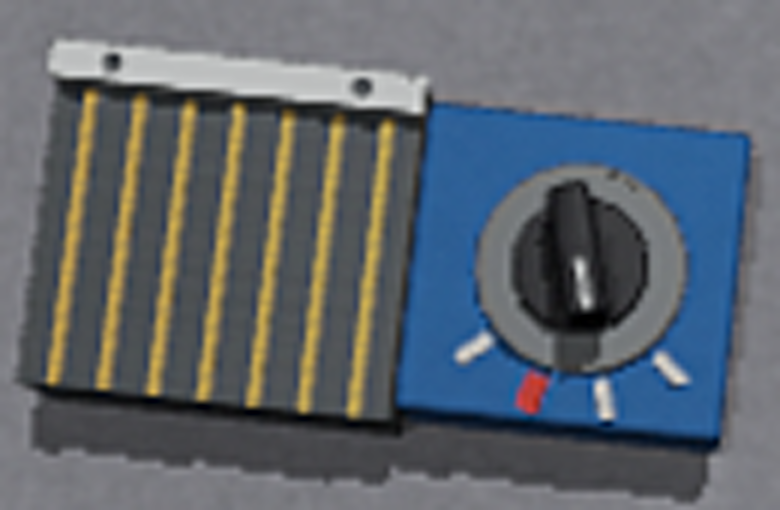

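View pics/comp.png

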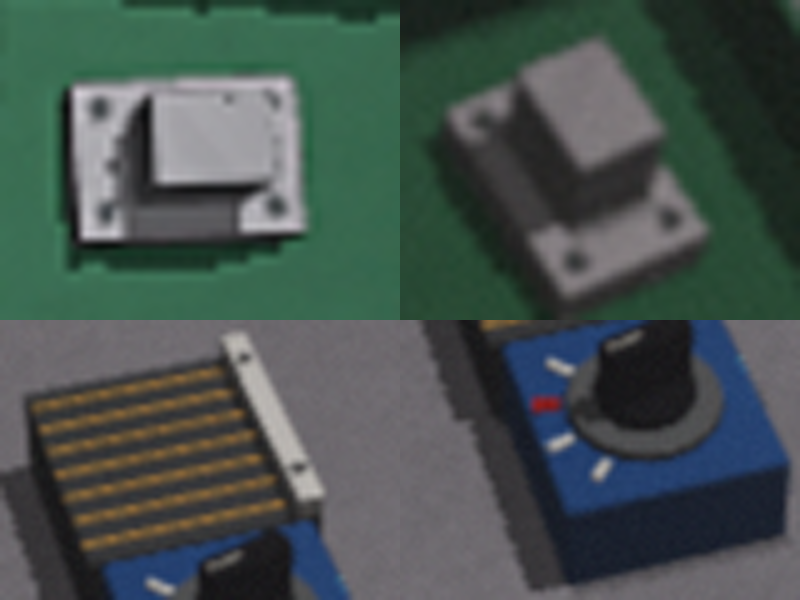

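The close-ups show the corners of the plate, rail, box and insert clearly; the pointer sits near the second mark. I'll fit the poses from those clicked corners.

```bash
cat > h.py <<'E'
import numpy as np,cv2
from scipy.optimize import least_squares
cam={n:dict(np.load(n+'.npz')) for n in('top','side')}
def proj(n,X):
    c=cam[n];p=(np.asarray(X)@c['R'].T+c['t'])@c['mtx'].T;return p[:,:2]/p[:,2:]
def T(p,X,z=0):
    c,s=np.cos(p[2]),np.sin(p[2]);X=np.asarray(X,float)
    return np.c_[p[0]+c*X[:,0]-s*X[:,1],p[1]+s*X[:,0]+c*X[:,1],X[:,2]+z]
def fit(obs,p0,z=0):
    f=lambda p:np.concatenate([(proj(n,T(p,np.array(m)/1e3,z))-q).ravel() for n,m,q in obs])
    r=least_squares(f,p0,loss='soft_l1');return r.x,f(r.x).reshape(-1,2)
def pix(P,k,x0,y0): return (np.array(P)+.5)/k-.5+[x0,y0]
E
python3 - <<'E'
from h import *
mk=lambda a:[42.5*np.cos(np.pi+.825-a),-60+42.5*np.sin(np.pi+.825-a),50]
M=[mk(a) for a in(0,.55,1.1,1.65)]
ct=[[-55,115,50],[50,-110,50],[55,115,62],[43,-5,62],[43,115,62],[-50,-110,50]]+M
cp=[(22,385),(750,133),(55,38),(425,112),(50,78),(720,437),(672,368),(603,400),(533,393),(474,347)]
cs=[[-55,115,50],[55,115,62],[43,115,62],[55,-5,62],[43,-5,62]]
csp=pix([(27,80),(245,15),(222,20),(323,172),(300,180)],5,265,175)
cs2=[[50,-110,50],[-50,-110,50],[-50,-5,50]]+M
csp2=pix([(387,145),(168,195),(102,22),(202,148),(162,122),(145,85),(160,46)],5,265,219)
A=('top',ct,pix(cp,6,205,188));B=('side',cs+cs2,np.r_[csp,csp2])
for o in([A],[B],[A,B]):
    p,r=fit(o,[.55,.1,0]);print('chuck',p.round(4))
print(r.round(1).tolist()); np.save('chuck.npy',p)
# pointer: white line in top, at bar top z=94 and selector centre
g=T(p,[[0,-.06,.087],[0,-.06,.094],[0,-.06,.062]]);print(g,((proj('top',g)+.5-[205,188])*6).round())
it=[[-28,-20,14],[28,-20,14],[28,20,14],[-28,20,14],[-15,-12,44],[-15,12,44],[15,12,44],[15,-12,44]]
ip=pix([(77,240),(307,230),(295,77),(70,87),(153,187),(152,93),(275,90),(278,183)],8,405,200)
js=[[-28,-20,14],[28,-20,14],[28,20,14],[-15,-12,44],[-15,12,44],[15,12,44],[15,-12,44]]
jp=pix([(47,105),(163,300),(310,232),(118,72),(203,38),(263,130),(183,170)],8,360,310)
A=('top',it,ip);B=('side',js,jp)
for o in([A],[B],[A,B]):
    q,r=fit(o,[.55,-.2,-1.57],.004);print('ins',q.round(4))
print(r.round(1).tolist())
for a in(0,.3,.55,.8,1.1):
    th=np.pi+.825-a;e=[[s*.021*np.cos(th),-.06+s*.021*np.sin(th),.094] for s in(1,0,-1)]
    print(a,((proj('top',T(p,e))+.5-[205,188])*6).round().tolist(),((proj('side',T(p,e))+.5-[265,219])*5+[400,320]).round().tolist())
E
```

```text
chuck [ 0.5554  0.1682 -0.1099]
chuck [ 0.557   0.1675 -0.1179]
chuck [ 0.5561  0.1679 -0.1129]
[[-0.8, -0.6], [0.9, -0.5], [-0.0, -0.4], [-0.1, -0.2], [-0.0, -0.9], [0.6, 0.3], [-0.1, -0.2], [0.5, -0.4], [0.1, -0.4], [0.4, -0.1], [-1.1, -1.3], [-0.5, -0.8], [-0.7, -0.9], [0.0, 0.5], [-0.4, 0.0], [1.0, -0.7], [-0.7, -0.0], [-0.9, 0.1], [-0.4, 0.6], [-0.5, 0.4], [-0.1, 0.3], [-0.3, 0.6]]
[[0.54934202 0.10829727 0.087     ]
 [0.54934202 0.10829727 0.094     ]
 [0.54934202 0.10829727 0.062     ]] [[580. 250.]
 [579. 246.]
 [583. 262.]]
ins [ 0.5774 -0.1411 -1.5474]
ins [ 0.5792 -0.1424 -1.5612]
ins [ 0.5782 -0.1417 -1.5477]
[[0.6, -0.1], [0.1, 0.2], [0.3, -0.5], [0.3, -0.8], [0.6, -0.3], [-0.1, -0.8], [0.1, -0.9], [0.5, -0.3], [-1.0, 0.4], [-0.4, -0.3], [-0.3, -0.0], [-1.2, -0.4], [-0.7, -0.8], [0.3, 0.2], [-0.9, 0.1]]
0 [[625.0, 297.0], [579.0, 246.0], [534.0, 195.0]] [[623.0, 365.0], [644.0, 333.0], [666.0, 301.0]]
0.3 [[607.0, 308.0], [579.0, 246.0], [551.0, 184.0]] [[610.0, 359.0], [644.0, 333.0], [678.0, 307.0]]
0.55 [[591.0, 313.0], [579.0, 246.0], [568.0, 179.0]] [[602.0, 352.0], [644.0, 333.0], [686.0, 313.0]]
0.8 [[574.0, 314.0], [579.0, 246.0], [585.0, 178.0]] [[597.0, 344.0], [644.0, 333.0], [692.0, 321.0]]
1.1 [[553.0, 309.0], [579.0, 246.0], [605.0, 183.0]] [[594.0, 333.0], [644.0, 333.0], [695.0, 332.0]]
```

```bash
cat >> h.py <<'E'
def go(x,y,z,yaw):
    from workcell import bot
    from scipy.spatial.transform import Rotation as Ro
    s=bot.observe();R0=Ro.from_euler('xyz',s['tool_rot'])
    d=R0.inv().apply(np.array([x,y,z])-s['position'])*100
    w=(R0.inv()*Ro.from_euler('xyz',[np.pi,0,yaw])).as_rotvec(degrees=True)
    print('t',s['clock'],'pos',s['position'].round(4),'rot',s['tool_rot'].round(3),'q',np.round(s['qpos'],2),'F',s['force'].round(1),'w',s['grip_width'],'| shift',d.round(2),'turn',w.round(1))
E
python3 -c "
from h import *
go(.578,-.142,.16,1.594)"
```

```text
t 0.1 pos [0.2432 0.5754 0.2308] rot [-3.141  0.     2.742] q [-1.24  0.52 -0.04  1.6   0.02  1.02 -0.11] F [ 0.3 -0.7 -0.2] w 0.08527151101116393 | shift [-58.76 -53.05   7.14] turn [-0.   0.  65.8]
```

>>> servo_tool(plan=[[5, -58.8, -53, 0, 0, 0, 65.8], [5, -58.8, -53, 0, 0, 0, 65.8], [5, -58.8, -53, 0, 0, 0, 65.8], [5, -58.8, -53, 0, 0, 0, 65.8], [5, -58.8, -53, 0, 0, 0, 65.8], [5, -58.8, -53, 0, 0, 0, 65.8], [5, -58.8, -53, 0, 0, 0, 65.8], [5, -58.8, -53, 0, 0, 0, 65.8], [5, -58.8, -53, 0, 0, 0, 65.8], [5, -58.8, -53, 0, 0, 0, 65.8]])

```text
clock: 1.1
position: [0.4554, 0.121, 0.2314]
tool_rot: [3.142, -0.0, 1.594]
force: [1.6, 1.5, -0.4]
grip_width: 0.0504
finger_force: 0.0
```

```bash
python3 -c "
from h import *
go(.578,-.142,.12,1.594)"
```

```text
t 1.1 pos [0.4554 0.121  0.2314] rot [ 3.142 -0.     1.594] q [-0.68  0.29  0.37  2.01 -0.14  0.87 -0.22] F [ 1.6  1.5 -0.4] w 0.050428295233101564 | shift [-26.57  11.66  11.13] turn [ 0. -0. -0.]
```

>>> servo_tool(plan=[[5, -26.6, 11.7, 0, 0, 0, 0], [5, -26.6, 11.7, 0, 0, 0, 0], [5, -26.6, 11.7, 0, 0, 0, 0], [5, -26.6, 11.7, 4, 0, 0, 0], [5, -26.6, 11.7, 8, 0, 0, 0], [5, -26.6, 11.7, 11.1, 0, 0, 0], [5, -26.6, 11.7, 11.1, 0, 0, 0], [5, -26.6, 11.7, 11.1, 0, 0, 0], [5, -26.6, 11.7, 11.1, 0, 0, 0]])

```text
clock: 2.0
position: [0.5775, -0.1407, 0.1197]
tool_rot: [-3.14, -0.0, 1.593]
force: [0.2, 0.5, -0.4]
grip_width: 0.05
finger_force: 0.0
```

Run:
```python
from h import *
from workcell import bot
go(.578,-.142,.021,1.594)
z=lambda im,x,y,w,h,k:cv2.resize(im[y:y+h,x:x+w],None,fx=k,fy=k,interpolation=cv2.INTER_CUBIC)
a=bot.grab_frame('top')['frame'];b=bot.grab_frame('side')['frame']
cv2.imwrite('pics/pre.png',np.hstack([z(a,380,170,100,120,4),z(b,340,260,100,120,4)]))
```

```text
t 2.0 pos [ 0.5775 -0.1407  0.1197] rot [-3.14  -0.     1.593] q [-0.1   0.64  0.35  1.79 -0.3   0.76  0.43] F [ 0.2  0.5 -0.4] w 0.04996718921585082 | shift [-0.14  0.06  9.87] turn [-0.1 -0.  -0.1]
```

View pics/pre.png

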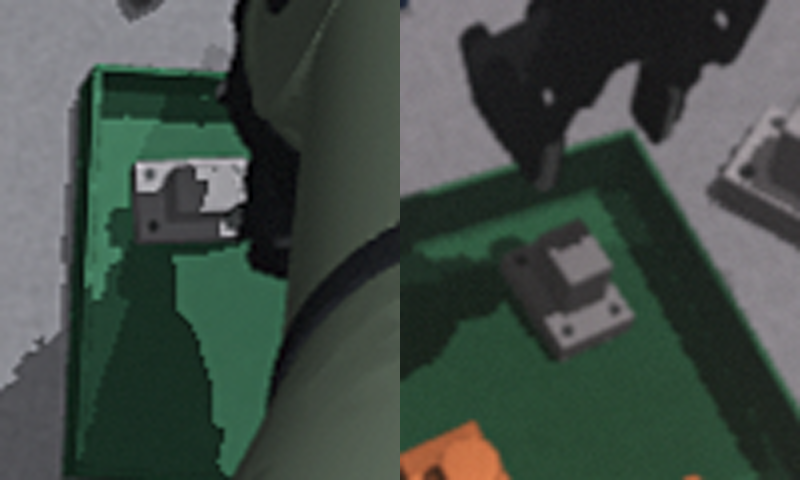

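The side view shows the open fingers, at (545,165) and (655,115), straddling the line above the core. Going down now.

>>> servo_tool(plan=[[5, -0.1, 0.05, 3, 0, 0, 0], [5, -0.1, 0.05, 6, 0, 0, 0], [5, -0.1, 0.05, 8, 0, 0, 0], [5, -0.1, 0.05, 9, 0, 0, 0], [5, -0.1, 0.05, 9.8, 0, 0, 0], [5, -0.1, 0.05, 9.8, 0, 0, 0], [5, -0.1, 0.05, 9.8, 0, 0, 0]])

```text
clock: 2.8
position: [0.5791, -0.1415, 0.0233]
tool_rot: [3.14, 0.0, 1.594]
force: [0.1, 0.2, 0.3]
grip_width: 0.05
finger_force: 0.0
```

>>> servo_tool(plan=[[2, 0, 0, 0, 0, 0, 0], [2, 0, 0, 0, 0, 0, 0], [2, 0, 0, 0, 0, 0, 0], [2, 0, 0, 0, 0, 0, 0], [2, 0, 0, 0, 0, 0, 0], [2, 0, 0, 0, 0, 0, 0], [2, 0, 0, 0, 0, 0, 0]], force=50)

```text
clock: 3.5
position: [0.5791, -0.1416, 0.0232]
tool_rot: [3.14, 0.0, 1.593]
force: [-1.2, 0.9, 7.9]
grip_width: 0.0231
finger_force: 49.7
```

>>> servo_tool(plan=[[2, 0, 0, -0.5, 0, 0, 0], [2, 0, 0, -2, 0, 0, 0], [2, 0, 0, -4, 0, 0, 0], [2, 0, 0, -7, 0, 0, 0], [2, 0, 0, -10, 0, 0, 0], [2, 0, 0, -12, 0, 0, 0], [2, 0, 0, -12, 0, 0, 0], [2, 0, 0, -12, 0, 0, 0], [2, 0, 0, -12, 0, 0, 0]])

```text
clock: 4.4
position: [0.578, -0.1413, 0.1415]
tool_rot: [-3.14, -0.0, 1.593]
force: [-0.3, -0.0, -4.0]
grip_width: 0.0231
finger_force: 49.7
```

Run:
```python
from h import *
p=np.load('chuck.npy')
for X in ([.023,.055,.05],[.013,.055,.05]): print(T(p,[X]))
q=T(p,[[.012,.055,.05]])[0]
# tool y along -+chuck x: yaw = chuck yaw + pi/2
go(q[0],q[1],.13,p[2]+np.pi/2)
from workcell import bot
z=lambda im,x,y,w,h,k:cv2.resize(im[y:y+h,x:x+w],None,fx=k,fy=k,interpolation=cv2.INTER_CUBIC)
b=bot.grab_frame('side')['frame']
cv2.imwrite('pics/held.png',z(b,320,190,120,120,5))
```

```text
[[0.58515073 0.2199742  0.05      ]]
[[0.57521438 0.22110073 0.05      ]]
t 4.4 pos [ 0.578  -0.1413  0.1415] rot [-3.14  -0.     1.593] q [-0.11  0.61  0.37  1.77 -0.29  0.81  0.42] F [-0.3 -0.  -4. ] w 0.02310292910017842 | shift [36.25  0.44  1.16] turn [-0.1 -0.   7.8]
```

View pics/held.png

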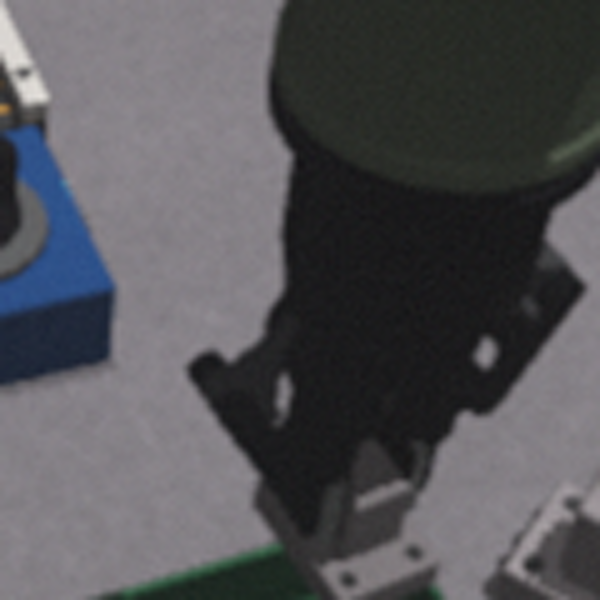

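The insert is held level by its core, with its base below the fingertips at (350,570), and the force reads a weight of 4 N. Carrying it high over to the plate.

>>> servo_tool(plan=[[2, 1, 0, -4, 0, 0, 2], [2, 4, 0, -6, 0, 0, 4], [2, 8, 0, -6, 0, 0, 6], [2, 12.5, 0.1, -6, 0, 0, 7.8], [2, 17, 0.2, -6, 0, 0, 7.8], [2, 21.5, 0.3, -6, 0, 0, 7.8], [2, 26, 0.4, -6, 0, 0, 7.8], [2, 30, 0.4, -6, 0, 0, 7.8], [2, 33.5, 0.4, -6, 0, 0, 7.8], [2, 35.5, 0.4, -6, 0, 0, 7.8]])

```text
clock: 5.45
position: [0.5736, 0.2168, 0.2011]
tool_rot: [-3.14, 0.0, 1.46]
force: [-0.3, 0.3, -3.0]
grip_width: 0.0232
finger_force: 50.6
```

>>> servo_tool(plan=[[2, 0.8, 0, 0, 0, 0, 0], [2, 0.8, 0, 0, 0, 0, 0], [2, 0.8, 0, 0, 0, 0, 0], [2, 0.8, 0, 0, 0, 0, 0]])

```text
clock: 5.85
position: [0.5757, 0.2198, 0.2023]
tool_rot: [3.142, 0.001, 1.455]
force: [0.0, -0.2, -3.0]
grip_width: 0.0232
finger_force: 50.6
```

Run:
```python
from h import *
p=np.load('chuck.npy')
q=T(p,[[.012,.055,.05]])[0]
go(q[0],q[1],.077,p[2]+np.pi/2)
```

```text
t 5.85 pos [0.5757 0.2198 0.2023] rot [3.142e+00 1.000e-03 1.455e+00] q [-0.74  0.58  0.42  1.67 -0.28  0.96 -0.33] F [ 0.  -0.2 -3. ] w 0.02319144005374587 | shift [ 0.13 -0.17 12.53] turn [ 0.   0.  -0.2]
```

>>> servo_tool(plan=[[2, 0.1, -0.2, 4, 0, 0, 0], [2, 0.1, -0.2, 8, 0, 0, 0], [2, 0.1, -0.2, 10, 0, 0, 0], [2, 0.1, -0.2, 11.5, 0, 0, 0], [2, 0.1, -0.2, 12.4, 0, 0, 0], [2, 0.1, -0.2, 12.4, 0, 0, 0], [2, 0.1, -0.2, 12.4, 0, 0, 0]])

```text
clock: 6.55
position: [0.5742, 0.2226, 0.0792]
tool_rot: [3.141, -0.001, 1.457]
force: [1.1, 0.7, -3.7]
grip_width: 0.0233
finger_force: 50.3
```

Run:
```python
from h import *
p=np.load('chuck.npy')
q=T(p,[[.012,.055,.05]])[0]
go(q[0],q[1],.069,p[2]+np.pi/2)
from workcell import bot
z=lambda im,x,y,w,h,k:cv2.resize(im[y:y+h,x:x+w],None,fx=k,fy=k,interpolation=cv2.INTER_CUBIC)
a=bot.grab_frame('top')['frame'];b=bot.grab_frame('side')['frame']
cv2.imwrite('pics/place.png',np.hstack([z(a,195,170,80,120,5),z(b,260,150,80,120,5)]))
```

```text
t 6.55 pos [0.5742 0.2226 0.0792] rot [ 3.141e+00 -1.000e-03  1.457e+00] q [-0.7   0.73  0.35  1.75 -0.35  0.72 -0.28] F [ 1.1  0.7 -3.7] w 0.02330315897327599 | shift [-0.13  0.02  1.02] turn [ 0.1 -0.  -0.1]
```

View pics/place.png

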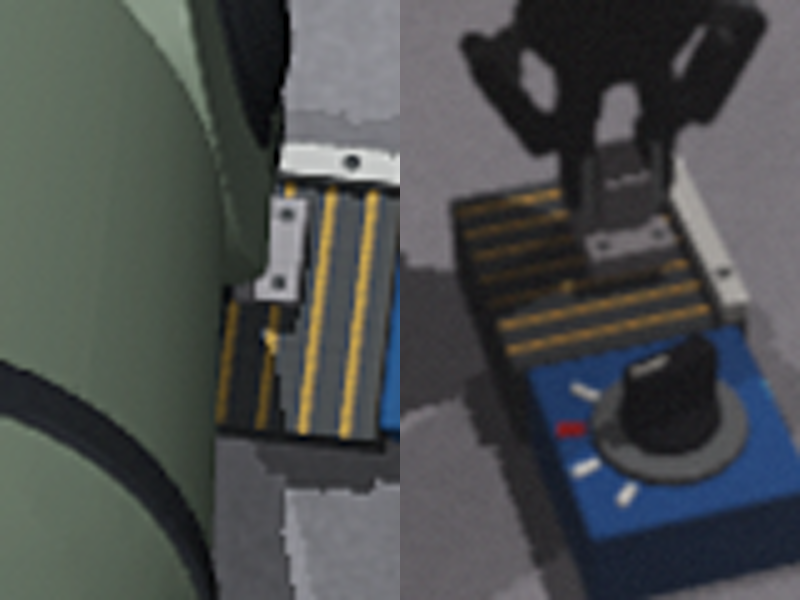

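The insert hovers about 1 cm above the plate, square to the rail with a small gap: (285,200) top view, (655,235) side view. Lowering slowly.

>>> servo_tool(plan=[[2, 0, 0, 0.3, 0, 0, 0], [2, 0, 0, 0.6, 0, 0, 0], [2, 0, 0, 0.8, 0, 0, 0], [2, 0, 0, 0.8, 0, 0, 0], [2, 0, 0, 0.8, 0, 0, 0]])

```text
clock: 7.15
position: [0.5736, 0.2226, 0.0703]
tool_rot: [-3.142, 0.0, 1.457]
force: [0.1, 0.4, -3.0]
grip_width: 0.0232
finger_force: 50.4
```

>>> servo_tool(plan=[[2, 0, 0, 0.1, 0, 0, 0], [2, 0, 0, 0.2, 0, 0, 0], [2, 0, 0, 0.2, 0, 0, 0]])

```text
clock: 7.45
position: [0.5737, 0.2227, 0.0692]
tool_rot: [3.141, -0.001, 1.457]
force: [-6.0, -1.0, 13.8]
grip_width: 0.0231
finger_force: 52.8
```

On the plate. Easing off a little, then sliding toward the rail (+tool y) in small steps.

>>> servo_tool(plan=[[2, 0, 0, -0.1, 0, 0, 0], [2, 0, 0.3, -0.1, 0, 0, 0], [2, 0, 0.6, -0.1, 0, 0, 0], [2, 0, 0.8, -0.1, 0, 0, 0], [2, 0, 0.8, -0.1, 0, 0, 0]])

```text
clock: 7.95
position: [0.582, 0.2217, 0.0692]
tool_rot: [3.141, -0.0, 1.457]
force: [0.6, 0.8, -2.3]
grip_width: 0.0232
finger_force: 50.8
```

>>> servo_tool(plan=[[2, 0, 0.1, 0, 0, 0, 0], [2, 0, 0.2, 0, 0, 0, 0], [2, 0, 0.2, 0, 0, 0, 0]])

```text
clock: 8.25
position: [0.5837, 0.2215, 0.0692]
tool_rot: [3.141, 0.0, 1.457]
force: [-0.2, 0.2, -2.2]
grip_width: 0.0232
finger_force: 50.8
```

>>> servo_tool(plan=[[2, 0, 0.1, 0, 0, 0, 0], [2, 0, 0.15, 0, 0, 0, 0], [2, 0, 0.15, 0, 0, 0, 0]])

```text
clock: 8.55
position: [0.5851, 0.2213, 0.0692]
tool_rot: [3.141, 0.0, 1.457]
force: [-0.2, 0.3, -2.1]
grip_width: 0.0232
finger_force: 50.8
```

>>> servo_tool(plan=[[2, 0, 0.1, 0, 0, 0, 0], [2, 0, 0.1, 0, 0, 0, 0]])

```text
clock: 8.75
position: [0.5858, 0.2213, 0.0693]
tool_rot: [-3.141, 0.0, 1.457]
force: [-3.3, 0.7, 0.5]
grip_width: 0.0233
finger_force: 51.0
```

>>> servo_tool(plan=[[2, 0, 0.1, 0, 0, 0, 0], [2, 0, 0.1, 0, 0, 0, 0]])

```text
clock: 8.95
position: [0.5859, 0.2213, 0.0693]
tool_rot: [-3.139, 0.0, 1.457]
force: [-10.0, -0.4, 6.9]
grip_width: 0.0231
finger_force: 52.0
```

>>> servo_tool(plan=[[2, 0, 0, 0.05, 0, 0, 0], [2, 0, 0, 0.05, 0, 0, 0]])

```text
clock: 9.15
position: [0.5859, 0.2212, 0.0692]
tool_rot: [-3.139, 0.0, 1.457]
force: [-13.3, 0.0, 15.1]
grip_width: 0.023
finger_force: 52.9
```

Firm against both rail and plate. Easing the load, then letting go.

>>> servo_tool(plan=[[2, 0, -0.1, -0.05, 0, 0, 0], [2.6, 0, -0.1, -0.05, 0, 0, 0], [3.2, 0, -0.1, -0.1, 0, 0, 0], [3.8, 0, -0.1, -0.1, 0, 0, 0], [4.2, 0, -0.1, -0.1, 0, 0, 0], [4.2, 0, -0.1, -0.1, 0, 0, 0], [4.2, 0, -0.1, -0.1, 0, 0, 0]])

```text
clock: 9.85
position: [0.586, 0.2212, 0.0698]
tool_rot: [3.142, 0.0, 1.457]
force: [0.8, 0.4, -0.9]
grip_width: 0.042
finger_force: 0.0
```

>>> servo_tool(plan=[[4.2, 0, 0, -1.5, 0, 0, 0], [4.2, 0, 0, -4, 0, 0, 0], [4.2, 0, 0, -8, 0, 0, 0], [4.2, 0, 0, -12, 0, 0, 0], [4.2, 0, 0, -13, 0, 0, 0], [4.2, 0, 0, -13, 0, 0, 0]])

```text
clock: 10.45
position: [0.5868, 0.2215, 0.2024]
tool_rot: [3.139, -0.002, 1.457]
force: [-0.1, -0.3, -0.2]
grip_width: 0.0417
finger_force: 0.0
```

Run:
```python
from h import *
p=np.load('chuck.npy')
q=T(p,[[0,-.06,.05]])[0]
a=.55; th=np.pi+.825-a+p[2]   # pointer dir world; tool x along it or opposite
for y in (th,th-np.pi): go(q[0],q[1],.2,y)
```

```text
t 10.45 pos [0.5868 0.2215 0.2024] rot [ 3.139e+00 -2.000e-03  1.457e+00] q [-0.73  0.59  0.42  1.64 -0.28  0.96 -0.33] F [-0.1 -0.3 -0.2] w 0.041683897781635205 | shift [-11.67  -2.44   0.21] turn [ 2.000e-01  1.000e-01 -1.058e+02]
t 10.45 pos [0.5868 0.2215 0.2024] rot [ 3.139e+00 -2.000e-03  1.457e+00] q [-0.73  0.59  0.42  1.64 -0.28  0.96 -0.33] F [-0.1 -0.3 -0.2] w 0.041683897781635205 | shift [-11.67  -2.44   0.21] turn [ 0.1 -0.2 74.2]
```

>>> servo_tool(plan=[[4.2, -1, -0.2, 0, 0, 0, -8.5], [4.2, -3, -0.6, 0, 0, 0, -17], [4.2, -5.5, -1.2, 0, 0, 0, -25.5], [4.2, -8, -1.8, 0, 0, 0, -34], [4.2, -10, -2.2, 0, 0, 0, -42.5], [4.2, -11.7, -2.4, 0, 0, 0, -51], [4.2, -11.7, -2.4, 0, 0, 0, -59.5], [4.2, -11.7, -2.4, 0, 0, 0, -68], [4.2, -11.7, -2.4, 0, 0, 0, -76.5], [4.2, -11.7, -2.4, 0, 0, 0, -85]])

```text
clock: 11.45
position: [0.5483, 0.1076, 0.199]
tool_rot: [-3.141, -0.001, 2.947]
force: [0.5, -0.4, 0.5]
grip_width: 0.0418
finger_force: 0.0
```

Run:
```python
from h import *
p=np.load('chuck.npy')
q=T(p,[[0,-.06,.05]])[0]
go(q[0],q[1],.13,np.pi+.275+p[2])
from workcell import bot
z=lambda im,x,y,w,h,k:cv2.resize(im[y:y+h,x:x+w],None,fx=k,fy=k,interpolation=cv2.INTER_CUBIC)
a=bot.grab_frame('top')['frame'];b=bot.grab_frame('side')['frame']
cv2.imwrite('pics/rel.png',np.hstack([z(a,205,180,80,100,5),z(b,265,170,80,100,5)]))
```

```text
t 11.45 pos [0.5483 0.1076 0.199 ] rot [-3.141e+00 -1.000e-03  2.947e+00] q [-0.34  0.46  0.05  1.81 -0.03  0.88  1.1 ] F [ 0.5 -0.4  0.5] w 0.04183950501682781 | shift [-0.09  0.09  6.9 ] turn [ -0.   -0.1 -20.4]
```

View pics/rel.png

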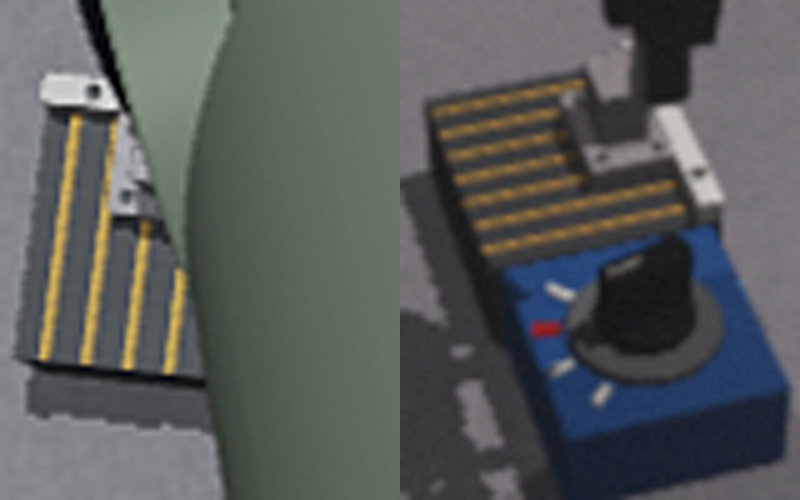

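The insert sits snug and square against the rail, at (125,165) in the top view and (630,150) in the side view, and the knob bar is clear. Now the selector.

>>> servo_tool(plan=[[4.2, -0.1, 0.1, 0, 0, 0, -8.5], [4.2, -0.1, 0.1, 0, 0, 0, -17], [4.2, -0.1, 0.1, 2, 0, 0, -20.4], [4.2, -0.1, 0.1, 6, 0, 0, -20.4], [4.2, -0.1, 0.1, 9, 0, 0, -20.4], [4.2, -0.1, 0.1, 11, 0, 0, -20.4], [4.2, -0.1, 0.1, 12.5, 0, 0, -20.4], [4.2, -0.1, 0.1, 12.9, 0, 0, -20.4], [4.2, -0.1, 0.1, 12.9, 0, 0, -20.4], [4.2, -0.1, 0.1, 12.9, 0, 0, -20.4]])

```text
clock: 12.55
position: [0.5504, 0.1085, 0.0714]
tool_rot: [-3.142, 0.001, -2.988]
force: [0.2, 0.1, 0.2]
grip_width: 0.0418
finger_force: 0.0
```

>>> servo_tool(plan=[[1.2, 0, 0, 0, 0, 0, 0], [1.2, 0, 0, 0, 0, 0, 0], [1.2, 0, 0, 0, 0, 0, 0], [1.2, 0, 0, 0, 0, 0, 0], [1.2, 0, 0, 0, 0, 0, 0], [1.2, 0, 0, 0, 0, 0, 0]], force=25)

```text
clock: 13.15
position: [0.5505, 0.1084, 0.0715]
tool_rot: [-3.142, 0.001, -2.987]
force: [-0.5, -1.6, 7.0]
grip_width: 0.0133
finger_force: 26.2
```

Run:
```python
from h import *
p=np.load('chuck.npy')
q=T(p,[[0,-.06,.05]])[0]
go(q[0],q[1],.07,np.pi+.825-1.1+p[2])
```

```text
t 13.15 pos [0.5505 0.1084 0.0715] rot [-3.142e+00  1.000e-03 -2.987e+00] q [-0.28  0.64 -0.03  1.89  0.04  0.61  1.39] F [-0.5 -1.6  7. ] w 0.013346582631426792 | shift [0.11 0.01 0.15] turn [ 0.   0.1 31.1]
```

>>> servo_tool(plan=[[1.2, 0, 0, 0, 0, 0, 6], [1.2, 0, 0, 0, 0, 0, 12], [1.2, 0, 0, 0, 0, 0, 18], [1.2, 0, 0, 0, 0, 0, 24], [1.2, 0, 0, 0, 0, 0, 29], [1.2, 0, 0, 0, 0, 0, 31.5], [1.2, 0, 0, 0, 0, 0, 31.5], [1.2, 0, 0, 0, 0, 0, 31.5]])

```text
clock: 13.95
position: [0.5505, 0.108, 0.0715]
tool_rot: [3.142, 0.001, 2.746]
force: [-1.6, -3.4, 8.0]
grip_width: 0.0136
finger_force: 26.4
```

>>> servo_tool(plan=[[2.5, 0, 0, 0, 0, 0, 0], [4.2, 0, 0, 0, 0, 0, 0], [4.2, 0, 0, 0, 0, 0, 0], [4.2, 0, 0, 0, 0, 0, 0], [4.2, 0, 0, -2, 0, 0, 0], [4.2, 0, 0, -5, 0, 0, 0], [4.2, 0, 0, -9, 0, 0, 0], [4.2, 0, 0, -14, 0, 0, 0], [4.2, 0, 0, -14, 0, 0, 0]])

```text
clock: 14.85
position: [0.5526, 0.1089, 0.2166]
tool_rot: [3.136, 0.006, 2.747]
force: [-0.2, 0.2, -0.8]
grip_width: 0.0418
finger_force: 0.0
```

>>> servo_tool(plan=[[4.2, 4, 5, 0, 0, 0, 0], [4.2, 8, 10, 0, 0, 0, 0], [4.2, 11, 15, 0, 0, 0, 0], [4.2, 13, 20, 0, 0, 0, 0], [4.2, 13, 24, 0, 0, 0, 0], [4.2, 13, 24, 0, 0, 0, 0], [4.2, 13, 24, 0, 0, 0, 0]])

```text
clock: 15.55
position: [0.5212, 0.3845, 0.2099]
tool_rot: [3.141, -0.001, 2.752]
force: [-1.0, 0.0, -0.6]
grip_width: 0.0419
finger_force: 0.0
```

Run:
```python
from h import *
go(.5,.1,.2,3.1)
from workcell import bot
z=lambda im,x,y,w,h,k:cv2.resize(im[y:y+h,x:x+w],None,fx=k,fy=k,interpolation=cv2.INTER_CUBIC)
a=bot.grab_frame('top')['frame'];b=bot.grab_frame('side')['frame']
cv2.imwrite('pics/end.png',np.vstack([cv2.resize(z(a,200,180,140,90,3),(420,270)),cv2.resize(z(b,255,165,100,110,3),(420,330))]))
```

```text
t 15.55 pos [0.5212 0.3845 0.2099] rot [ 3.141e+00 -1.000e-03  2.752e+00] q [-0.8   0.58  0.12  1.56 -0.08  1.    0.52] F [-1.   0.  -0.6] w 0.04194109431744322 | shift [ -8.85 -27.12   0.96] turn [  0.1  -0.1 -20. ]
```

View pics/end.png

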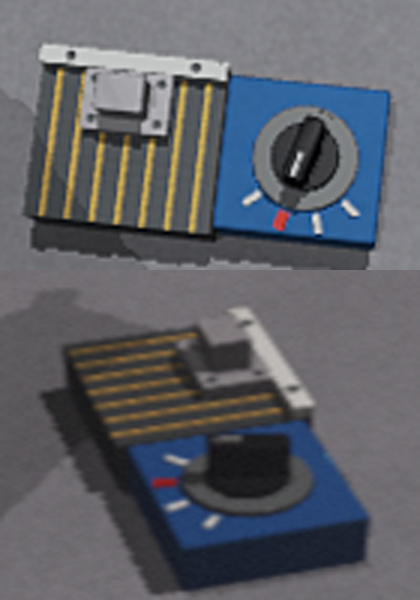

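The insert lies snug against the rail at (125,100), and the pointer at (293,180) points at the red mark (281,220). Handing in.

```bash
python3 -c "
from workcell import bot
print(bot.job_done())"
```

```text
the job is handed in; nothing more can be done
None
```

The insert lies base down and released, snug and square against the stop rail, the selector points at the red mark, and I handed the job in at about 15.6 s (limit 51 s); the judge returned no verdict.

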